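# Put the setting anvils back in their rack

### The arm

A 6-joint arm with a two-finger parallel gripper is mounted at the origin on the work surface. World frame = base frame: x ahead of the robot, y to its left, z up, the work surface at z = 0. Lengths are in mm, angles in rad, forces in N, time in s.
With the tool pointing down it reaches from about 300 to 775 mm from the base axis. Payload 14.6 kg.
Tool frame: the origin (TCP) lies at the very end of the fingers, on their centre line; the grasp point (between the pads) lies 19 mm behind it; z points along the fingers, y is the line along which they close (so a half turn about z gives the same grasp; the last joint's range is limited). The gripper opens to 94 mm and grips with 3 to 60 N. Pads are 16 mm wide; open, the fingers measure 119 mm over their backs; the gripper's body (75 mm by 177 mm) begins 78 mm behind the grasp point.
Start: joints at [-1.404, 0.3, 1.521, -0, 1.321, -0.067], TCP at [127.415, -535.027, 174.246] pointing down, gripper open.
Joint ranges: [-3.03, 3.03], [-0.79, 2.21], [0.23, 2.52], [-1.04, 4.18], [0, 3.07], [-2.55, 2.55]. Speed limits (rad/s): [2.22, 2.22, 2.57, 3.14, 3.14, 3.14].

### API

Orientations are given as [roll, pitch, yaw] about the fixed x, y, z axes, in that order (R = Rz(yaw) Ry(pitch) Rx(roll)).
In Python, from cell import manip gives the robot as it stands.
- The arm moves only by the tool servo_tool, never from a script. Its argument "rows" is a list of rows, each a list of 7 numbers: the turn, a rotation vector about the world's x, y, z in degrees, then the shift along the world's x, y, z in mm, then the closure, from 0 (fully open) to 1 (shut). In form: [[rx, ry, rz, dx, dy, dz, fingers], ...]. A call has 1 to 20 rows; each row shifts and turns the commanded pose from where the row before left it; what a row does not reach is not made up. A row lasts 1/8 s, in which the tool goes at most 62.5 mm and 10.7 degrees, less where a joint would pass 70% of its speed; a pose out of reach is approached as far as the arm can. A call with a gripper value outside its range is refused whole. The fingers move at their own pace and stop on an object; "grip_force" is the grip in N (left out, the last holds). Time passes only in rows, so rows that do not move let the fingers close. It gives the time, the measured TCP pose, the force, the opening and the grip force at its end, in the units of the state.
- manip.read_state(): the state, without advancing time (a new reading comes with each control period).
- manip.camera(name): name is "scene" or "side" or "wrist"; returns the picture (420x560x3 uint8, red, green, blue); there is no depth.
- manip.camera_info(name): a dict with "fx", "fy", "cx", "cy" (pixels), "position" and "rotation" of the camera in the world; the wrist camera has in their place "T_tool_cam" (4x4, takes a point from camera to tool coordinates, whose origin is the TCP and whose axes are the flange's). Camera axes: x right, y down, z forward; pixel columns grow to the right and rows downward; lengths in mm; the calibration is good to about 2 mm. A picture is of the moment at which its call begins: read the wrist's pose just before it. camera_info takes no time and is no camera call.
- manip.sign_off(): hands the job in; it is judged then, once.
The state is a dict: "clock": time; "joints": joint angles; "qd": joint speeds; "effort": joint torques, N m; "eef_pos": TCP position; "eef_rot": TCP orientation; "wrist_force": force on the tool from outside, world axes, zero at the start; "moment": the same for the moment, N m; "finger_gap": finger opening in mm; "finger_force": force on a finger pad.
Only numpy, scipy, OpenCV 4.12 (cv2) and the standard library are available. Lean on these libraries where they do the work, as an engineer would, in place of code of your own. Each camera call takes 0.05 s, during which the arm holds its last target. There are 200 camera calls.

### The job

On the leatherworker's mat, put the four round steel setting anvils into the bored wooden rack: each one upright and fully down in the pocket made to its own size. Two pockets are already taken by anvils that are too small for them, so those have to come out and go to their own pockets too. Leave the awls, pen, bone folder, thread spool, jar, wax cake and buckle where they are.

Things in the scene. Friction and masses are not known exactly. Their poses are not given: they have to be found in the camera images.
- rack: hardwood rack, fixed on the green mat, 64 x 200 x 12 mm (x, y, z), with a row of four round pockets along its y axis bored right through (the mat is their floor). Origin: centre of its underside, on the mat, whose top is 3 mm above the work surface. From the +y end the pockets are for the 32, 18, 40 and 25 mm anvils. The 32 and 40 mm pockets start with a smaller anvil in them
- anvil_40: round steel setting anvil, a solid upright disc of diameter 40 mm and height 24 mm with a shallow dish in its top and a 2 mm bevelled foot, about 235 g, loose. Origin: centre of its underside, z up. Standing in a pocket it is 12 mm proud of the rack. Starts on the mat or in a wrong pocket of the rack.
- pocket_40 (a point): pocket of the rack for the 40 mm anvil: bore of diameter 43.5 mm, 12 mm deep, 2 mm bevelled rim; this point is the centre of its mouth, level with the rack's top (12 mm above the pocket's floor), at y = -21.25 mm in the rack's frame
- anvil_32: round steel setting anvil, a solid upright disc of diameter 32 mm and height 24 mm with a shallow dish in its top and a 2 mm bevelled foot, about 151 g, loose. Origin: centre of its underside, z up. Standing in a pocket it is 12 mm proud of the rack. Starts on the mat or in a wrong pocket of the rack.
- pocket_32 (a point): pocket of the rack for the 32 mm anvil: bore of diameter 35.5 mm, 12 mm deep, 2 mm bevelled rim; this point is the centre of its mouth, level with the rack's top (12 mm above the pocket's floor), at y = 67.75 mm in the rack's frame
- anvil_25: round steel setting anvil, a solid upright disc of diameter 25 mm and height 24 mm with a shallow dish in its top and a 2 mm bevelled foot, about 92 g, loose. Origin: centre of its underside, z up. Standing in a pocket it is 12 mm proud of the rack. Starts on the mat or in a wrong pocket of the rack.
- pocket_25 (a point): pocket of the rack for the 25 mm anvil: bore of diameter 28.5 mm, 12 mm deep, 2 mm bevelled rim; this point is the centre of its mouth, level with the rack's top (12 mm above the pocket's floor), at y = -71.25 mm in the rack's frame
- anvil_18: round steel setting anvil, a solid upright disc of diameter 18 mm and height 24 mm with a shallow dish in its top and a 2 mm bevelled foot, about 48 g, loose. Origin: centre of its underside, z up. Standing in a pocket it is 12 mm proud of the rack. Starts on the mat or in a wrong pocket of the rack.
- pocket_18 (a point): pocket of the rack for the 18 mm anvil: bore of diameter 21.5 mm, 12 mm deep, 2 mm bevelled rim; this point is the centre of its mouth, level with the rack's top (12 mm above the pocket's floor), at y = 25.25 mm in the rack's frame
- awl_thick: awl with dark wooden handle. Lies along its x axis: handle 95 mm long and up to 28 mm thick from x = -80 to +15 mm, thin 4 mm blade on to x = +80 mm. Origin: on the mat below its axis. Bystander, loose
- awl_pale: awl with mid-brown wooden handle. Lies along its x axis: handle 95 mm long and up to 28 mm thick from x = -80 to +15 mm, thin 4 mm blade on to x = +80 mm. Origin: on the mat below its axis. Bystander, loose
- pen: wooden pen lying along its x axis, 132 mm long, 12 mm thick; origin below its middle. Bystander, loose
- folder: flat white bone folder, 140 x 22 x 6 mm (x, y, z), lying; origin at the centre of its underside. Bystander, loose
- spool: thread spool standing upright, diameter 36 mm, 45 mm high, near an end of the rack; origin at the centre of its underside. Bystander, loose
- wax: small cake of pale beeswax, 30 x 45 x 20 mm (x, y, z), lying; origin at the centre of its underside. Bystander, loose
- buckle: rectangular brass buckle lying flat, 36 x 50 mm (x, y), 7 mm thick; origin at the centre of its underside. Bystander, loose
- jar: closed white jar, diameter 42 mm, 55 mm high, near an end of the rack; origin at the centre of its underside. Bystander, loose

How it is judged:
By the outcome, as a careful person would: the job done as asked, in the order asked, and still so for the second after the job is handed in, with the robot touching nothing.
It also fails if it takes over 70 s, if anything falls off the work surface, if the arm or the gripper's body presses on something with over 40 N, if the wrist force passes 120 N, or if a joint passes its speed limit or range.

## Working session

There is one attempt and no reset: what is moved stays moved. The work goes in short steps, Python scripts to look and compute and a tool call to move; the robot and the scene stay as the last step left them, time stands still between calls to the robot, and variables do not carry over. Pictures are saved under pics/ and viewed, at most 10 in all, crops included, and the job is handed in when it is done.

Besides the shell and the picture viewer there is one more tool, called after ">>>" by a JSON object that holds its "api" and its "payload". servo_tool: Moves the arm, as the interface text tells. Its arguments: {"type":"object","properties":{"rows":{"type":"array","items":{"type":"array","items":{"type":"number"}}},"grip_force":{"type":"number"}},"required":["rows"]}

```bash
mkdir -p pics; python3 - <<'E'
from cell import manip
import cv2
for n in("scene","side"):
    cv2.imwrite(f"pics/{n}0.png",cv2.cvtColor(manip.camera(n),cv2.COLOR_RGB2BGR))
    print(n,manip.camera_info(n))
print(manip.camera_info("wrist"));s=manip.read_state();print(s)
E
```

```text
scene {'fx': 421.170252381597, 'fy': 421.170252381597, 'cx': 276.3026667992116, 'cy': 206.05140721719675, 'position': array([1433.74499265,  102.81112624,  675.14903477]), 'rotation': array([-2.16094195e+00, -1.01263036e-03,  1.67926515e+00])}
side {'fx': 424.39168120654335, 'fy': 424.39168120654335, 'cx': 279.85505499962835, 'cy': 207.49495325667124, 'position': array([396.25520759, 847.24532789, 732.57700784]), 'rotation': array([-2.23317469, -0.00440968, -3.00500439])}
{'fx': 325.1172566631113, 'fy': 325.1172566631113, 'cx': 281.6991706543028, 'cy': 213.07109392716058, 'T_tool_cam': array([[-8.23709354e-05, -9.71266837e-01, -2.37993118e-01,
         6.78993422e+01],
       [ 9.99999996e-01, -8.85004615e-05,  1.50703025e-05,
         3.84370067e-02],
       [-3.56997858e-05, -2.37993116e-01,  9.71266841e-01,
        -2.09907470e+02],
       [ 0.00000000e+00,  0.00000000e+00,  0.00000000e+00,
         1.00000000e+00]])}
{'clock': 0.1, 'joints': array([-1.40360166e+00,  3.00399681e-01,  1.52152111e+00,  1.49822630e-06,
        1.32070114e+00, -6.66034658e-02]), 'qd': array([-1.95335525e-04,  6.34821027e-05,  8.85270464e-04, -9.36763402e-04,
       -1.04245873e-03, -9.39639420e-04]), 'effort': array([ 1.02365553e-03, -5.32646406e+01, -3.53282690e+01,  7.08797760e-02,
        2.34999123e-02, -4.68025814e-05]), 'eef_pos': array([ 127.37152742, -534.77148403,  173.75089033]), 'eef_rot': array([-3.14056575e+00, -6.99512369e-05,  2.33797728e-01]), 'wrist_force': array([-0.84569386, -0.82261841, -0.04865865]), 'moment': array([-0.02748411, -0.03065275, -0.02335615]), 'finger_force': 0.0, 'finger_gap': 93.93169642454993}
```

View pics/scene0.png

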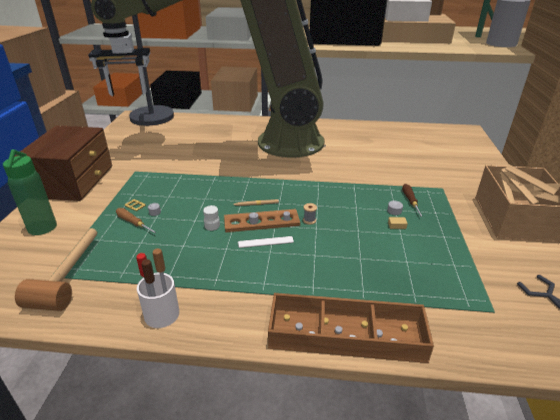

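The scene picture shows the rack at about (262,220) with two anvils in it (253,217 and 287,215). The jar is at (211,218) and the spool at (310,213). One loose anvil is at (153,210) near the awl and buckle, and another at (395,208) near the awl and wax.

View pics/side0.png

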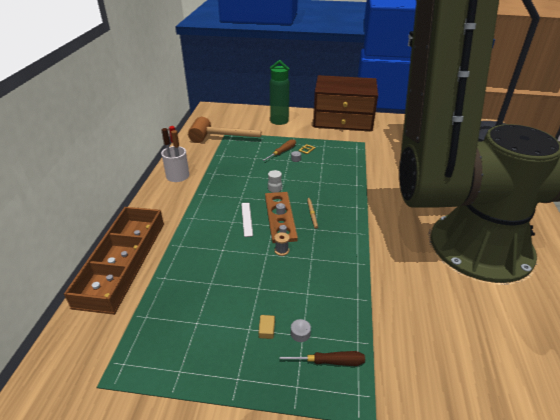

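```bash
cat > h.py <<'E'
import numpy as np, cv2
from cell import manip
from scipy.spatial.transform import Rotation as R
def rot(v): return R.from_euler('xyz',v).as_matrix()
def cam(n,s=None):
    i=manip.camera_info(n)
    if n=='wrist':
        s=s or manip.read_state(); T=np.eye(4); T[:3,:3]=rot(s['eef_rot']); T[:3,3]=s['eef_pos']
        T=T@i['T_tool_cam']; return i,T[:3,:3],T[:3,3]
    return i,rot(i['rotation']),np.array(i['position'])
def p2w(C,u,v,z):
    i,Rm,p=C; d=Rm@np.array([(u-i['cx'])/i['fx'],(v-i['cy'])/i['fy'],1]); return p+d*(z-p[2])/d[2]
def w2p(C,X):
    i,Rm,p=C; q=Rm.T@(np.array(X,float)-p); return i['fx']*q[0]/q[2]+i['cx'],i['fy']*q[1]/q[2]+i['cy']
E
python3 - <<'E'
from h import *
C=cam('scene')
for n,u,v,z in [('rackL',225,222,15),('rackR',299,216,15),('A',153,207,27),('B',395,205,27),('in1',253,215,27),('in2',287,213,27),('jar',211,210,58),('spool',310,207,48)]: print(n,p2w(C,u,v,z).round())
E
```

```text
rackL [ 545. -131.   15.]
rackR [495.  63.  15.]
A [ 514. -338.   27.]
B [430. 326.  27.]
in1 [521. -59.  27.]
in2 [502.  31.  27.]
jar [ 555. -163.   58.]
spool [497.  92.  48.]
```

The side picture agrees with that. One anvil is by the thick awl and wax at (301,330), one by the pale awl and buckle at (296,156), and two are in the rack at (280,209) and (283,229). Next I'll take wrist views.

>>> {"api": "servo_tool", "payload": {"rows": [[0, 0, 5.6, 48, 24, 0, 0], [0, 0, 5.6, 48, 24, 0, 0], [0, 0, 5.6, 48, 24, 0, 0], [0, 0, 5.6, 48, 24, 0, 0], [0, 0, 5.6, 48, 24, 0, 0], [0, 0, 5.6, 48, 24, 0, 0], [0, 0, 5.6, 48, 24, 0, 0], [0, 0, 5.6, 48, 24, 0, 0], [0, 0, 0, 0, 0, 0, 0]]}}

```text
clock: 1.23
eef_pos: [513.6, -340.9, 173.2]
eef_rot: [-3.14, -0.0, 1.021]
wrist_force: [0.4, -0.4, -1.0]
finger_gap: 94.0
finger_force: 0.0
```

```bash
cat > shot.py <<'E'
import sys,pickle; from h import *
n=sys.argv[1]; s=manip.read_state(); im=manip.camera('wrist')[:,:,::-1].copy()
cv2.imwrite(f'pics/{n}_raw.png',im); pickle.dump(s,open(f'pics/{n}.pkl','wb'))
cv2.imwrite(f'pics/{n}.png',cv2.resize(im,(800,600),interpolation=cv2.INTER_CUBIC))
print(s['clock'],s['eef_pos'].round(1),s['eef_rot'].round(3))
E
python3 shot.py wA
```

```text
1.225 [ 513.6 -340.9  173.2] [-3.14  -0.     1.021]
```

View pics/wA.png

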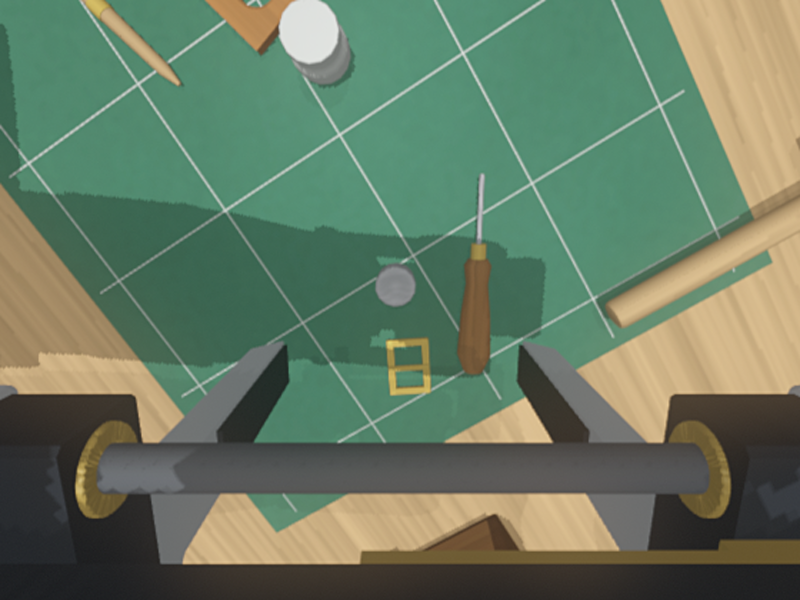

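>>> {"api": "servo_tool", "payload": {"rows": [[0, 0, 5.6, 0, 38, 0, 0], [0, 0, 5.6, 0, 38, 0, 0], [0, 0, 5.6, 0, 38, 0, 0], [0, 0, 5.6, 0, 38, 0, 0], [0, 0, 5.6, 0, 38, 0, 0], [0, 0, 5.6, 0, 38, 0, 0], [0, 0, 5.6, 0, 38, 0, 0], [0, 0, 5.6, 0, 38, 0, 0], [0, 0, 0, 0, 0, 0, 0]]}}

```text
clock: 2.4
eef_pos: [510.9, -38.3, 174.4]
eef_rot: [3.142, 0.0, 1.799]
wrist_force: [0.1, -0.6, -0.0]
finger_gap: 93.9
finger_force: 0.0
```

```bash
python3 shot.py wR
```

```text
2.4 [510.9 -38.3 174.4] [3.142 0.    1.799]
```

View pics/wR.png

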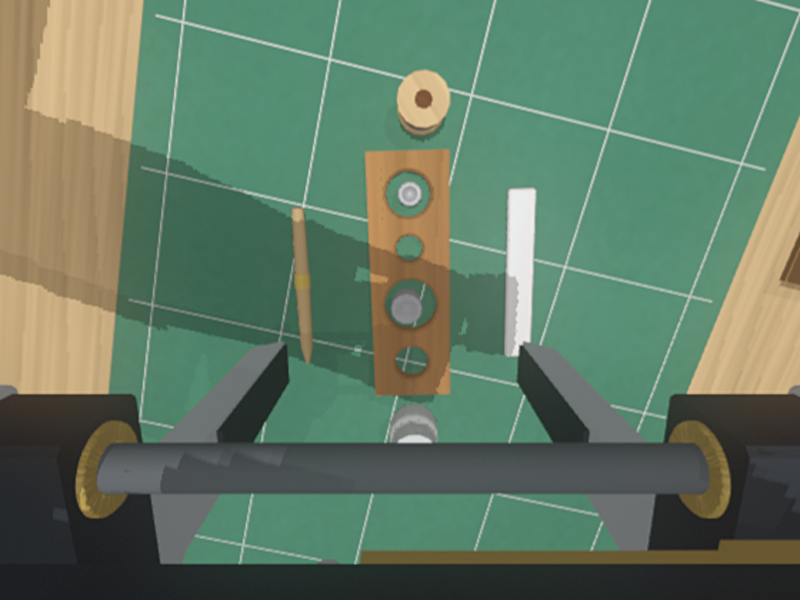

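The wrist pictures show the following:
- The rack's pockets are at (409,193), (409,246), (410,303) and (411,359). A small anvil sits in pocket 32 at (409,194), and a bigger one, off-centre, in pocket 40 at (406,308).
- Anvil A is at (396,286), with the awl to its right (478,300) and the buckle below it (409,367).

Now I'll measure these more precisely.

```bash
cat > meas.py <<'E'
from h import *; import pickle
def load(n): return cv2.imread(f'pics/{n}_raw.png'),cam('wrist',pickle.load(open(f'pics/{n}.pkl','rb')))
def circ(C,x,y,z,r): return np.array([w2p(C,[x+r*np.cos(t),y+r*np.sin(t),z]) for t in np.linspace(0,2*np.pi,72,endpoint=False)])
def fit(n,u,v,z,rs,span=6):
    "u,v in 800x600 view; search circle maximising mean radial gradient magnitude"
    im,C=load(n); g=cv2.cvtColor(im,cv2.COLOR_BGR2LAB).astype(np.float32); g=cv2.GaussianBlur(g,(0,0),.8)
    gm=sum(cv2.Sobel(g[:,:,k],cv2.CV_32F,1,0)**2+cv2.Sobel(g[:,:,k],cv2.CV_32F,0,1)**2 for k in range(3))**.25
    x0,y0,_=p2w(C,u*.7,v*.7,z); out=[]
    for r in rs:
        b=(-1,)
        for dx in np.arange(-span,span+.1,.5):
            for dy in np.arange(-span,span+.1,.5):
                p=circ(C,x0+dx,y0+dy,z,r).astype(np.float32)
                m=cv2.remap(gm,p[:,:1].copy(),p[:,1:].copy(),cv2.INTER_LINEAR).mean()
                b=max(b,(float(m),x0+dx,y0+dy,r))
        out.append([round(float(q),1) for q in b])
    return out
E
python3 - <<'E'
from meas import *
print('A');[print(q) for q in fit('wA',396,284,27,[9,12.5,16,20])]
print('in32');[print(q) for q in fit('wR',409,194,27,[9,12.5,16,20])]
print('in40');[print(q) for q in fit('wR',406,308,27,[9,12.5,16])]
for u,v,r in [(409,193,17.75),(409,246.5,10.75),(410,303,21.75),(411,359,14.25)]: print('P',r,fit('wR',u,v,15,[r,r+1,r+2]))
im,C=load('wR'); 
for u,v in [(366,152),(449,150),(376,395),(450,394)]: print(p2w(C,u*.7,v*.7,15).round(1))
E
```

```text
A
[6.4, 513.3, -333.5, 9.0]
[6.9, 505.8, -344.0, 12.5]
[10.5, 505.8, -340.5, 16.0]
[7.6, 511.3, -340.0, 20.0]
in32
[13.3, 499.8, 27.7, 9.0]
[9.6, 500.8, 32.2, 12.5]
[10.3, 498.3, 26.7, 16.0]
[7.1, 498.8, 26.7, 20.0]
in40
[7.1, 514.7, -63.5, 9.0]
[10.7, 517.7, -59.5, 12.5]
[8.4, 521.7, -57.5, 16.0]
P 17.75 [[10.4, 498.3, 27.9, 17.8], [9.8, 499.3, 27.9, 18.8], [8.9, 498.8, 26.9, 19.8]]
P 10.75 [[10.0, 509.3, -12.4, 10.8], [9.0, 509.8, -12.9, 11.8], [7.8, 509.3, -13.9, 12.8]]
P 21.75 [[8.6, 521.2, -58.6, 21.8], [7.8, 521.2, -59.1, 22.8], [6.4, 521.7, -59.6, 23.8]]
P 14.25 [[8.5, 533.7, -106.6, 14.2], [7.8, 534.2, -107.1, 15.2], [6.6, 534.2, -108.1, 16.2]]
[461.2  49.9  15. ]
[522.1  65.5  15. ]
[ 510.9 -142.9   15. ]
[ 572.6 -127.6   15. ]
```

>>> {"api": "servo_tool", "payload": {"rows": [[0, 0, 0, -6, 36, 0, 0], [0, 0, 0, -6, 36, 0, 0], [0, 0, 0, -6, 36, 0, 0], [0, 0, 0, -6, 36, 0, 0], [0, 0, 0, -6, 36, 0, 0], [0, 0, 0, -6, 36, 0, 0], [0, 0, 0, 0, 0, 0, 0]]}}

```text
clock: 3.32
eef_pos: [475.4, 177.1, 174.1]
eef_rot: [-3.141, 0.0, 1.797]
wrist_force: [0.8, -0.4, 0.9]
finger_gap: 94.0
finger_force: 0.0
```

```bash
python3 shot.py wB
```

```text
3.325 [475.4 177.1 174.1] [-3.141  0.     1.797]
```

View pics/wB.png

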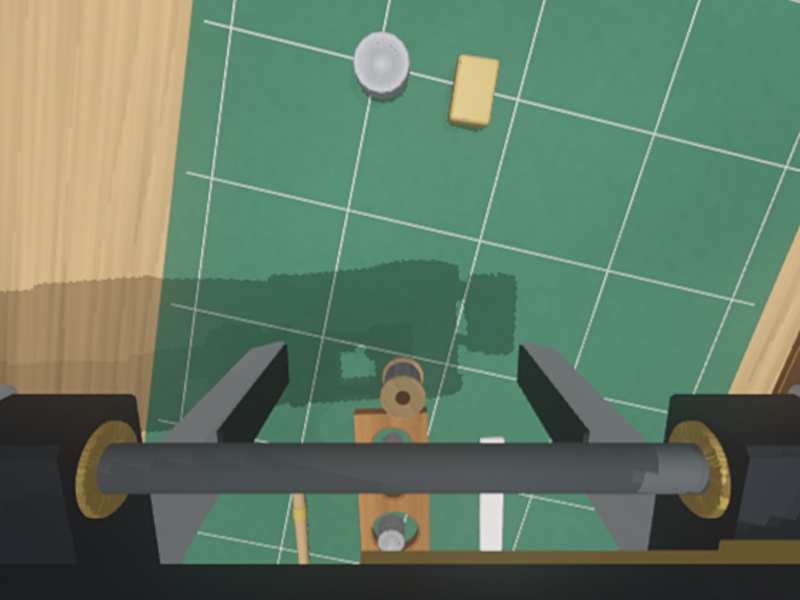

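B, the 40 mm anvil, is at (381,62) and the wax is at (474,91). The awl is out of view beyond +y.

```bash
python3 - <<'E'
from meas import *
for q in fit('wB',381,61,27,[16,20]): print(q)
im,C=load('wB')
for u,v in [(460,55),(498,59),(450,122),(489,126)]: print('wax',p2w(C,u*.7,v*.7,23).round())
C=cam('side')
for u,v,z in [(365,358,17),(314,358,17),(279,358,5),(340,366,17),(340,350,17),(301,327,27)]: print('side',p2w(C,u,v,z).round())
E
```

```text
[8.6, 425.7, 322.0, 16.0]
[13.4, 424.7, 326.0, 20.0]
wax [478. 344.  23.]
wax [505. 347.  23.]
wax [482. 299.  23.]
wax [511. 303.  23.]
side [296. 372.  17.]
side [392. 386.  17.]
side [458. 387.   5.]
side [342. 396.  17.]
side [343. 362.  17.]
side [422. 327.  27.]
```

>>> {"api": "servo_tool", "payload": {"rows": [[0, 0, 1.8, 8, -50, 0, 0.35], [0, 0, 0, 8, -50, -20, 0.35], [0, 0, 0, 8, -49, -40, 0.35], [0, 0, 0, 0, 0, -40, 0.35], [0, 0, 0, 0, 0, -30, 0.35], [0, 0, 0, 0, 0, 0, 0.35]], "grip_force": 25}}

```text
clock: 4.12
eef_pos: [498.1, 27.2, 43.6]
eef_rot: [-3.138, -0.001, 1.826]
wrist_force: [0.4, -0.0, -0.2]
finger_gap: 61.3
finger_force: 0.0
```

>>> {"api": "servo_tool", "payload": {"rows": [[0, 0, 0, 1, 0.5, -14, 0.35], [0, 0, 0, 0, 0, -12, 0.35], [0, 0, 0, 0, 0, 0, 1], [0, 0, 0, 0, 0, 0, 1], [0, 0, 0, 0, 0, 0, 1], [0, 0, 0, 0, 0, 0, 1], [0, 0, 0, 0, 0, 0, 1], [0, 0, 0, 0, 0, 0, 1]], "grip_force": 25}}

```text
clock: 5.12
eef_pos: [500.3, 29.5, 19.1]
eef_rot: [3.142, 0.0, 1.829]
wrist_force: [-0.0, -0.8, 0.3]
finger_gap: 4.7
finger_force: 0.0
```

```bash
python3 - <<'E'
from h import *
s=manip.read_state();print(s['finger_gap'],s['finger_force'],s['eef_pos'])
a=manip.camera('wrist')[:,:,::-1];b=manip.camera('side')[:,:,::-1]
a=cv2.resize(a[150:300,180:380],(533,400));b=cv2.resize(b[160:270,230:340],(400,400))
cv2.imwrite('pics/m1.png',np.hstack([cv2.resize(a,(400,400)),b]))
E
```

```text
4.6517992971379 0.0 [500.26644036  29.45329354  19.07949524]
```

View pics/m1.png

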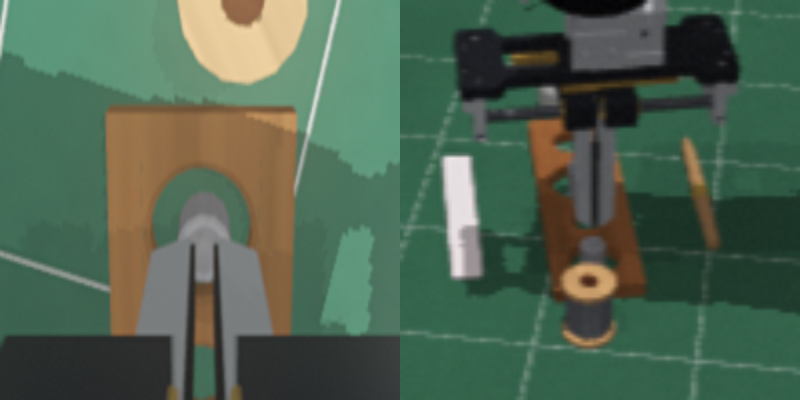

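```bash
python3 shot.py w1; python3 - <<'E'
from meas import *
C=cam('side')
u,v=w2p(C,[500.3,29.5,19.1]); print('tip in crop',400+(u-230)*400/110,(v-160)*400/110)
u=230+193*110/400; v=160+242*110/400; print('anvil side',p2w(C,u,v,27).round(1))
im,C=load('w1'); 
u=180+205*200/400; v=150+235*150/400; print('anvil wrist',p2w(C,u,v,27).round(1), 'tip px',w2p(C,[500.3,29.5,19.1]))
u,v=180+203*.5,150+215*150/400; print('pocket32 wrist',p2w(C,u,v,15))
u=230+175*110/400
E
```

```text
5.225 [500.3  29.5  19. ] [3.142 0.    1.829]
tip in crop 588.555841214726 251.63716510182252
anvil side [497.4  27.9  27. ]
anvil wrist [499.5  31.6  27. ] tip px (np.float64(282.87675670226116), np.float64(237.70467292783889))
pocket32 wrist [498.43356027  32.89638348  15.        ]
```

The fingers closed over nothing: in the side view the tips look about 10 mm higher than the reported TCP. I'll reopen and feel down gently for the rack top.

>>> {"api": "servo_tool", "payload": {"rows": [[0, 0, 0, 0, 0, 0, 0.55], [0, 0, 0, 0, 0, 0, 0.55], [0, 0, 0, 0, 0, 0, 0.55], [0, 0, 0, 0, 0, 0, 0.55], [0, 0, 0, 0, 0, -2, 0.55], [0, 0, 0, 0, 0, -1, 0.55], [0, 0, 0, 0, 0, 0, 0.55]]}}

```text
clock: 6.15
eef_pos: [500.2, 29.4, 15.9]
eef_rot: [-3.141, -0.0, 1.829]
wrist_force: [-0.7, 0.5, -0.5]
finger_gap: 42.3
finger_force: 0.0
```

```bash
python3 - <<'E'
from h import *
a=manip.camera('scene')[:,:,::-1];b=manip.camera('side')[:,:,::-1]
C=cam('side')
cv2.imwrite('pics/m2.png',np.hstack([cv2.resize(a[165:235,245:315],(400,400),interpolation=2),cv2.resize(b[190:260,245:315],(400,400),interpolation=2)]))
s=manip.read_state()
for y in (-1,1):
    X=s['eef_pos']+rot(s['eef_rot'])@[0,y*s['finger_gap']/2,0]
    for n,o,(a,b) in(('scene',0,(245,165)),('side',400,(245,190))):
        u,v=w2p(cam(n),X); print(n,o+(u-a)*400/70,(v-b)*400/70)
E
```

```text
scene 229.2188798706973 266.0773151974685
side 657.137673963882 225.526440133254
scene 244.2217460346933 316.6818007542936
side 563.9745924292326 232.70175826962145
```

View pics/m2.png

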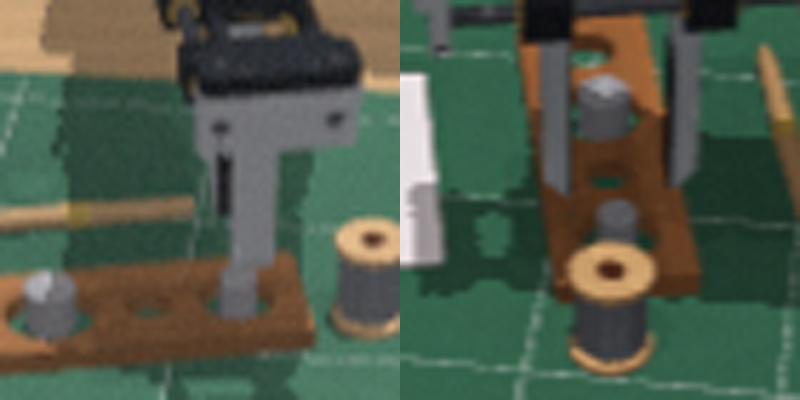

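```bash
python3 - <<'E'
from h import *
s=manip.read_state()
for dz in (0,10,15,20,25):
  r=[]
  for y in (-1,1):
    for t in (0,12.5):
      X=s['eef_pos']+rot(s['eef_rot'])@[0,y*(s['finger_gap']/2+t),0]+[0,0,dz]
      for n,o,(a,b) in(('scene',0,(245,165)),('side',400,(245,190))):
        u,v=w2p(cam(n),X); r.append((round(o+(u-a)*400/70),round((v-b)*400/70)))
  print(dz,r)
E
```

```text
0 [(229, 266), (657, 226), (225, 252), (685, 223), (244, 317), (564, 233), (249, 332), (536, 235)]
10 [(229, 249), (658, 209), (225, 235), (685, 207), (245, 299), (564, 216), (249, 315), (536, 218)]
15 [(230, 240), (658, 200), (225, 226), (685, 198), (245, 290), (564, 207), (249, 306), (536, 209)]
20 [(230, 232), (658, 192), (225, 217), (686, 189), (245, 282), (564, 199), (250, 297), (536, 201)]
25 [(230, 223), (658, 183), (226, 209), (686, 181), (245, 273), (564, 190), (250, 288), (536, 192)]
```

The tips sit about 20–25 mm above the reported TCP. I'll lower carefully and find the rack top by force.

>>> {"api": "servo_tool", "payload": {"rows": [[0, 0, 0, 0, 0, -5, 0.55], [0, 0, 0, 0, 0, -5, 0.55], [0, 0, 0, 0, 0, -2, 0.55], [0, 0, 0, 0, 0, -1, 0.55], [0, 0, 0, 0, 0, 0, 0.55]]}}

```text
clock: 6.88
eef_pos: [500.3, 29.4, 3.0]
eef_rot: [3.142, 0.0, 1.829]
wrist_force: [0.3, -0.2, 0.1]
finger_gap: 42.1
finger_force: 0.0
```

>>> {"api": "servo_tool", "payload": {"rows": [[0, 0, 0, 0, 0, -1.5, 0.55], [0, 0, 0, 0, 0, -1, 0.55], [0, 0, 0, 0, 0, 0, 0.55]]}}

```text
clock: 7.25
eef_pos: [500.2, 29.5, 0.5]
eef_rot: [-3.141, -0.0, 1.829]
wrist_force: [0.6, -0.7, -1.0]
finger_gap: 42.2
finger_force: 0.0
```

>>> {"api": "servo_tool", "payload": {"rows": [[0, 0, 0, 0, 0, -1, 0.55], [0, 0, 0, 0, 0, -1, 0.55], [0, 0, 0, 0, 0, 0, 0.55]]}}

```text
clock: 7.62
eef_pos: [500.2, 29.4, -1.6]
eef_rot: [-3.141, -0.0, 1.829]
wrist_force: [0.1, 0.4, 0.2]
finger_gap: 42.2
finger_force: 0.0
```

>>> {"api": "servo_tool", "payload": {"rows": [[0, 0, 0, 0, 0, -1, 0.55], [0, 0, 0, 0, 0, -0.5, 0.55], [0, 0, 0, 0, 0, 0, 0.55]]}}

```text
clock: 8.0
eef_pos: [500.2, 29.4, -3.0]
eef_rot: [-3.142, -0.0, 1.829]
wrist_force: [0.2, 0.5, -0.3]
finger_gap: 42.3
finger_force: 0.0
```

>>> {"api": "servo_tool", "payload": {"rows": [[0, 0, 0, 0, 0, -1, 0.55], [0, 0, 0, 0, 0, -0.5, 0.55], [0, 0, 0, 0, 0, 0, 0.55]]}}

```text
clock: 8.38
eef_pos: [500.2, 29.4, -4.5]
eef_rot: [-3.142, -0.0, 1.829]
wrist_force: [-0.5, 1.4, -0.5]
finger_gap: 42.4
finger_force: 0.0
```

>>> {"api": "servo_tool", "payload": {"rows": [[0, 0, 0, 0, 0, -1, 0.55], [0, 0, 0, 0, 0, -0.5, 0.55], [0, 0, 0, 0, 0, 0, 0.55]]}}

```text
clock: 8.75
eef_pos: [500.2, 29.4, -6.0]
eef_rot: [-3.142, -0.0, 1.829]
wrist_force: [-0.4, 0.0, -0.2]
finger_gap: 42.5
finger_force: 0.0
```

>>> {"api": "servo_tool", "payload": {"rows": [[0, 0, 0, 0, 0, -1, 0.55], [0, 0, 0, 0, 0, -0.5, 0.55], [0, 0, 0, 0, 0, 0, 0.55]]}}

```text
clock: 9.12
eef_pos: [500.2, 29.5, -7.5]
eef_rot: [-3.141, -0.0, 1.829]
wrist_force: [-0.6, 1.1, -0.0]
finger_gap: 42.1
finger_force: 0.0
```

```bash
python3 - <<'E'
from h import *
a=manip.camera('scene')[:,:,::-1];b=manip.camera('side')[:,:,::-1];c=manip.camera('wrist')[:,:,::-1]
cv2.imwrite('pics/m3.png',np.hstack([cv2.resize(a[170:235,250:315],(400,400),interpolation=2),cv2.resize(b[190:255,245:310],(400,400),interpolation=2)]))
print(manip.read_state()['wrist_force'])
E
```

```text
[ 0.19359119 -0.22305276  0.21384735]
```

View pics/m3.png

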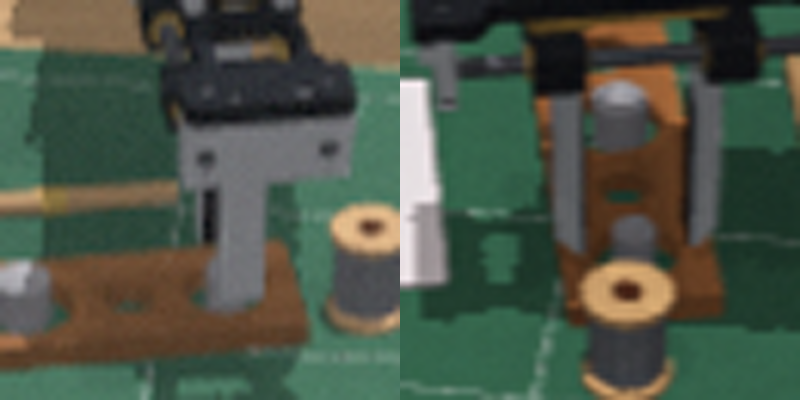

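The fingers now straddle the 18 mm anvil, just above the rack top, so I'll close.

>>> {"api": "servo_tool", "payload": {"rows": [[0, 0, 0, 0, 0, 0, 1], [0, 0, 0, 0, 0, 0, 1], [0, 0, 0, 0, 0, 0, 1], [0, 0, 0, 0, 0, 0, 1]], "grip_force": 25}}

```text
clock: 9.78
eef_pos: [500.3, 29.4, -7.5]
eef_rot: [3.142, 0.0, 1.829]
wrist_force: [-0.1, -0.0, -0.0]
finger_gap: 15.8
finger_force: 25.0
```

```bash
python3 shot.py w2; python3 - <<'E'
from meas import *
im,C=load('w1')
for z in (19,30,41): print(z,np.round(w2p(C,[500.3,29.5,z]),1))
im,C=load('w2')
u,v=w2p(C,[499.8,28,27]);print(u,v)
for q in fit('w2',u/.7,v/.7,27,[8.5,9,9.5]): print(q)
E
```

```text
9.775 [500.3  29.4  -7.5] [3.142 0.    1.829]
19 [282.9 237.7]
30 [282.9 243. ]
41 [283.  248.8]
281.5260090667316 258.44903557805253
[12.5, 499.8, 28.5, 8.5]
[11.5, 499.8, 28.5, 9.0]
[10.5, 498.3, 28.5, 9.5]
```

>>> {"api": "servo_tool", "payload": {"rows": [[0, 0, 0, 0, 0, 5, 1], [0, 0, 0, 0, 0, 20, 1], [0, 0, 0, 0, 0, 20, 1], [0, 0, 0, 0, 0, 0, 1]]}}

```text
clock: 10.32
eef_pos: [501.1, 29.4, 38.8]
eef_rot: [3.139, 0.001, 1.829]
wrist_force: [-0.7, 0.2, -0.6]
finger_gap: 15.6
finger_force: 25.0
```

```bash
python3 shot.py w3; python3 - <<'E'
from h import *
a=cv2.imread('pics/w3_raw.png')[130:330,190:380];b=cv2.imread('pics/w2_raw.png')[130:330,190:380]
cc=manip.camera('scene')[140:240,230:325,::-1]
cv2.imwrite('pics/m4.png',np.hstack([cv2.resize(q,(266,280),interpolation=2) if 0 else cv2.resize(q,(380,400),interpolation=2) for q in (a,cc)]))
E
```

```text
10.325 [501.1  29.4  38.8] [3.139e+00 1.000e-03 1.829e+00]
```

View pics/m4.png

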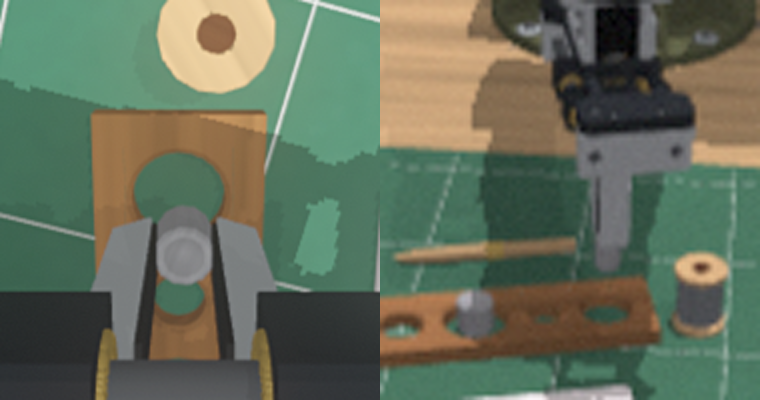

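The 18 mm anvil is held upright and centred (185,255 in the crop), and it is clear of the rack. On to pocket 18.

>>> {"api": "servo_tool", "payload": {"rows": [[0, 0, 0, 4.7, -20.8, 0, 1], [0, 0, 0, 4.7, -20.8, 0, 1], [0, 0, 0, 0, 0, -14, 1], [0, 0, 0, 0, 0, -14, 1], [0, 0, 0, 0, 0, -4, 1], [0, 0, 0, 0, 0, 0, 1]]}}

```text
clock: 11.18
eef_pos: [509.4, -11.7, 5.1]
eef_rot: [-3.141, -0.0, 1.83]
wrist_force: [-0.2, -0.1, 0.3]
finger_gap: 15.6
finger_force: 25.0
```

>>> {"api": "servo_tool", "payload": {"rows": [[0, 0, 0, 0.3, -0.5, -2, 1], [0, 0, 0, 0, 0, -2, 1], [0, 0, 0, 0, 0, 0, 1]]}}

```text
clock: 11.55
eef_pos: [510.0, -12.7, 1.6]
eef_rot: [3.142, 0.0, 1.829]
wrist_force: [-1.2, -0.1, -0.1]
finger_gap: 15.4
finger_force: 25.0
```

>>> {"api": "servo_tool", "payload": {"rows": [[0, 0, 0, 0, 0, -2, 1], [0, 0, 0, 0, 0, -2, 1], [0, 0, 0, 0, 0, 0, 1]]}}

```text
clock: 11.92
eef_pos: [509.8, -12.6, -2.7]
eef_rot: [-3.141, -0.0, 1.829]
wrist_force: [-0.8, 0.9, -0.4]
finger_gap: 15.7
finger_force: 25.0
```

>>> {"api": "servo_tool", "payload": {"rows": [[0, 0, 0, 0, 0, -2, 1], [0, 0, 0, 0, 0, -2, 1], [0, 0, 0, 0, 0, 0, 0.45], [0, 0, 0, 0, 0, 0, 0.45], [0, 0, 0, 0, 0, 0, 0.45], [0, 0, 0, 0, 0, 10, 0.45], [0, 0, 0, 0, 0, 20, 0.45], [0, 0, 0, 0, 0, 10, 0.45], [0, 0, 0, 4.2, -23, 0, 0.45], [0, 0, 0, 4.2, -23, 0, 0.45], [0, 0, 0, 0, 0, 0, 0.45]]}}

```text
clock: 13.3
eef_pos: [518.5, -59.6, 33.7]
eef_rot: [3.141, 0.0, 1.827]
wrist_force: [0.1, -0.2, -0.3]
finger_gap: 52.0
finger_force: 0.0
```

```bash
python3 shot.py w4; python3 - <<'E'
from meas import *
im,C=load('w4')
for n,p,r in (('18',[509.2,-13.1,27],9),('25',[517.7,-59.5,27],12.5)):
    u,v=w2p(C,p);print(n,u,v,fit('w4',u/.7,v/.7,27,[r]))
E
```

```text
13.3 [518.5 -59.6  33.7] [3.141 0.    1.827]
18 287.07047997436183 166.48675137786066 [[12.6, 509.2, -13.6, 9.0]]
25 281.71680280263274 234.34070219565447 [[10.2, 517.7, -59.0, 12.5]]
```

>>> {"api": "servo_tool", "payload": {"rows": [[0, 0, 0, -0.3, 1, -15, 0.45], [0, 0, 0, 0, 0, -15, 0.45], [0, 0, 0, 0, 0, -8, 0.45], [0, 0, 0, 0, 0, -2.7, 0.45], [0, 0, 0, 0, 0, 0, 1], [0, 0, 0, 0, 0, 0, 1], [0, 0, 0, 0, 0, 0, 1], [0, 0, 0, 0, 0, 0, 1], [0, 0, 0, 0, 0, 0, 1]]}}

```text
clock: 14.48
eef_pos: [518.3, -57.7, -6.9]
eef_rot: [3.141, 0.0, 1.829]
wrist_force: [0.4, -0.1, 2.3]
finger_gap: 22.6
finger_force: 25.0
```

>>> {"api": "servo_tool", "payload": {"rows": [[0, 0, 0, 0, 0, 5, 1], [0, 0, 0, 0, 0, 15, 1], [0, 0, 0, 0, 0, 15, 1], [0, 0, 0, 5.3, -15.9, 0, 1], [0, 0, 0, 5.3, -15.8, 0, 1], [0, 0, 0, 5.3, -15.8, 0, 1], [0, 0, 0, 0, 0, -10, 1], [0, 0, 0, 0, 0, -10, 1], [0, 0, 0, 0, 0, -2, 1], [0, 0, 0, 0, 0, 0, 1]]}}

```text
clock: 15.72
eef_pos: [533.8, -104.8, 5.6]
eef_rot: [-3.141, -0.0, 1.83]
wrist_force: [0.3, -0.3, -1.6]
finger_gap: 22.9
finger_force: 25.0
```

>>> {"api": "servo_tool", "payload": {"rows": [[0, 0, 0, 0.4, -0.4, -2, 1], [0, 0, 0, 0, 0, -2, 1], [0, 0, 0, 0, 0, -1, 1], [0, 0, 0, 0, 0, 0, 1]]}}

```text
clock: 16.23
eef_pos: [534.3, -105.5, 0.8]
eef_rot: [-3.141, -0.0, 1.829]
wrist_force: [0.4, -0.3, -1.5]
finger_gap: 22.6
finger_force: 25.0
```

>>> {"api": "servo_tool", "payload": {"rows": [[0, 0, 0, 0, 0, -2, 1], [0, 0, 0, 0, 0, -1, 1], [0, 0, 0, 0, 0, 0, 1]]}}

```text
clock: 16.6
eef_pos: [534.3, -105.5, -2.3]
eef_rot: [-3.141, -0.0, 1.829]
wrist_force: [-0.3, -0.7, -0.7]
finger_gap: 22.8
finger_force: 25.0
```

>>> {"api": "servo_tool", "payload": {"rows": [[0, 0, 0, 0, 0, -2, 1], [0, 0, 0, 0, 0, -2.5, 1], [0, 0, 0, 0, 0, 0, 0.4], [0, 0, 0, 0, 0, 0, 0.4], [0, 0, 0, 0, 0, 0, 0.4], [0, 0, 0, 0, 0, 10, 0.4], [0, 0, 0, 0, 0, 40, 0.4], [0, 0, 0, 0, 0, 37, 0.4], [0, 0, 0, -5.6, -46.8, 0, 0.4], [0, 0, 0, -5.6, -46.8, 0, 0.4], [0, 0, 0, -5.6, -46.8, 0, 0.4], [0, 0, 0, -5.6, -46.8, 0, 0.4], [0, 0, 0, -5.6, -46.8, 0, 0.4], [0, 0, 0, 0, 0, 0, 0.4]]}}

```text
clock: 18.35
eef_pos: [505.6, -342.2, 80.8]
eef_rot: [3.141, 0.001, 1.826]
wrist_force: [0.5, -0.2, -0.4]
finger_gap: 56.7
finger_force: 0.0
```

```bash
python3 shot.py w5; python3 - <<'E'
from meas import *
im,C=load('w5')
u,v=w2p(C,[505.8,-340.5,27]);print(u,v,fit('w5',u/.7,v/.7,27,[16]))
E
```

```text
18.35 [ 505.6 -342.2   80.8] [3.141e+00 1.000e-03 1.826e+00]
283.4143463250118 215.92520607340543 [[11.6, 505.8, -340.5, 16.0]]
```

>>> {"api": "servo_tool", "payload": {"rows": [[0, 0, 0, 0, 0, -30, 0.4], [0, 0, 0, 0, 0, -30, 0.4], [0, 0, 0, 0, 0, -18, 0.4], [0, 0, 0, 0, 0, -9, 0.4], [0, 0, 0, 0, 0, 0, 0.5], [0, 0, 0, 0, 0, 0, 1], [0, 0, 0, 0, 0, 0, 1], [0, 0, 0, 0, 0, 0, 1], [0, 0, 0, 0, 0, 0, 1]]}}

```text
clock: 19.52
eef_pos: [506.7, -339.9, -5.9]
eef_rot: [3.141, 0.001, 1.829]
wrist_force: [-0.1, 0.3, 6.0]
finger_gap: 29.1
finger_force: 25.0
```

>>> {"api": "servo_tool", "payload": {"rows": [[0, 0, 0, 0, 0, 6, 1], [0, 0, 0, 0, 0, 35, 1], [0, 0, 0, 0, 0, 35, 1], [0, 0, 0, -1, 46, 0, 1], [0, 0, 0, -1, 46, 0, 1], [0, 0, 0, -1, 46, 0, 1], [0, 0, 0, -1, 46, 0, 1], [0, 0, 0, -1, 46, 0, 1], [0, 0, 0, -1, 46, 0, 1], [0, 0, 0, -1, 46, 0, 1], [0, 0, 0, -0.7, 46.3, 0, 1], [0, 0, 0, 0, 0, -20, 1], [0, 0, 0, 0, 0, -30, 1], [0, 0, 0, 0, 0, -12, 1], [0, 0, 0, 0, 0, 0, 1]]}}

```text
clock: 21.4
eef_pos: [498.4, 28.6, 7.2]
eef_rot: [-3.14, -0.0, 1.829]
wrist_force: [-0.2, 0.3, -0.9]
finger_gap: 28.8
finger_force: 25.0
```

>>> {"api": "servo_tool", "payload": {"rows": [[0, 0, 0, 0.3, -0.2, -2, 1], [0, 0, 0, 0, 0, -2, 1], [0, 0, 0, 0, 0, -1, 1], [0, 0, 0, 0, 0, 0, 1]]}}

```text
clock: 21.9
eef_pos: [499.0, 28.5, 2.4]
eef_rot: [3.141, 0.0, 1.829]
wrist_force: [0.3, 0.5, -1.4]
finger_gap: 28.9
finger_force: 25.0
```

>>> {"api": "servo_tool", "payload": {"rows": [[0, 0, 0, 0, 0, -2, 1], [0, 0, 0, 0, 0, -2, 1], [0, 0, 0, 0, 0, 0, 1]]}}

```text
clock: 22.28
eef_pos: [498.8, 28.6, -1.9]
eef_rot: [-3.141, -0.0, 1.829]
wrist_force: [-0.2, -0.7, -2.5]
finger_gap: 29.1
finger_force: 25.0
```

>>> {"api": "servo_tool", "payload": {"rows": [[0, 0, 0, 0, 0, -2, 1], [0, 0, 0, 0, 0, -1.7, 1], [0, 0, 0, 0, 0, 0, 0.33], [0, 0, 0, 0, 0, 0, 0.33], [0, 0, 0, 0, 0, 0, 0.33], [0, 0, 0, 0, 0, 10, 0.33], [0, 0, 0, 0, 0, 40, 0.33], [0, 0, 0, 0, 0, 36, 0.33], [0, 0, 0, -10.5, 42.6, 0, 0.33], [0, 0, 0, -10.5, 42.6, 0, 0.33], [0, 0, 0, -10.5, 42.6, 0, 0.33], [0, 0, 0, -10.5, 42.6, 0, 0.33], [0, 0, 0, -10.5, 42.6, 0, 0.33], [0, 0, 0, -10.5, 42.6, 0, 0.33], [0, 0, 0, -10.5, 42.8, 0, 0.33], [0, 0, 0, 0, 0, 0, 0.33], [0, 0, 0, 0, 0, 0, 0.33]]}}

```text
clock: 24.4
eef_pos: [425.5, 326.6, 81.0]
eef_rot: [3.141, 0.0, 1.829]
wrist_force: [0.8, -0.4, 0.2]
finger_gap: 63.0
finger_force: 0.0
```

```bash
python3 shot.py w6; python3 - <<'E'
from meas import *
im,C=load('w6')
u,v=w2p(C,[424.7,326,27]);print(u,v,fit('w6',u/.7,v/.7,27,[20]))
E
```

```text
24.4 [425.5 326.6  81. ] [3.141 0.    1.829]
281.5368321676687 218.14851677247665 [[10.4, 424.7, 326.5, 20.0]]
```

View pics/w6.png

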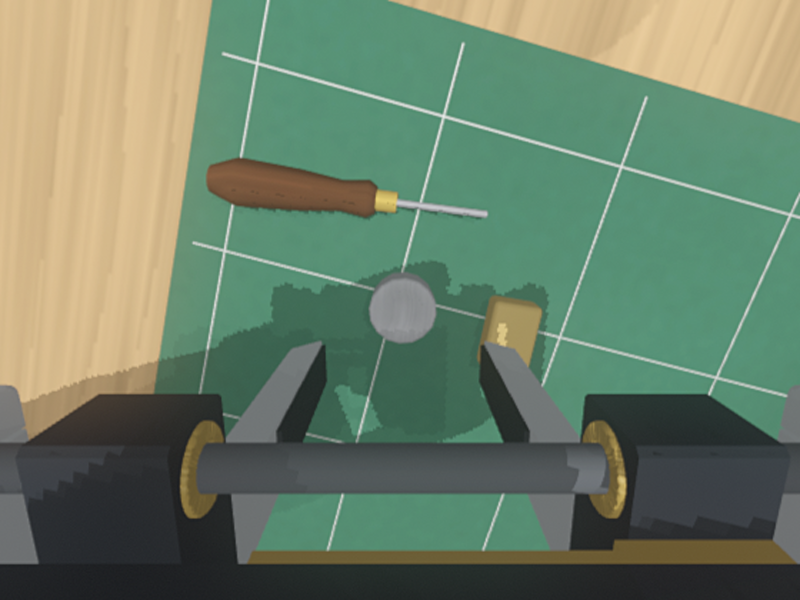

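The wrist view shows the 40 mm anvil at (403,309), the wax edge at x≈482 (about 47 mm from its centre) and the awl above at y≈205. I'll narrow the opening to 52 mm before descending.

>>> {"api": "servo_tool", "payload": {"rows": [[0, 0, 0, 0, 0.3, -25, 0.45], [0, 0, 0, 0, 0, -20, 0.45], [0, 0, 0, 0, 0, -15, 0.45], [0, 0, 0, 0, 0, 0, 0.45]]}}

```text
clock: 24.95
eef_pos: [425.3, 326.5, 20.0]
eef_rot: [-3.14, 0.001, 1.828]
wrist_force: [0.1, 0.2, -0.8]
finger_gap: 51.4
finger_force: 0.0
```

>>> {"api": "servo_tool", "payload": {"rows": [[0, 0, 0, 0, 0, -13, 0.45], [0, 0, 0, 0, 0, -9, 0.45], [0, 0, 0, 0, 0, -4.5, 0.45], [0, 0, 0, 0, 0, 0, 0.5], [0, 0, 0, 0, 0, 0, 1], [0, 0, 0, 0, 0, 0, 1], [0, 0, 0, 0, 0, 0, 1]], "grip_force": 35}}

```text
clock: 25.82
eef_pos: [426.0, 328.0, -3.3]
eef_rot: [3.14, -0.001, 1.829]
wrist_force: [-13.9, -5.2, 35.5]
finger_gap: 25.4
finger_force: 37.6
```

Unexpected: the gap is too small and the fingers press upward with 35 N. I'll open, lift and re-measure.

>>> {"api": "servo_tool", "payload": {"rows": [[0, 0, 0, 0, 0, 3, 0.45], [0, 0, 0, 0, 0, 0, 0.4], [0, 0, 0, 0, 0, 0, 0.4], [0, 0, 0, 0, 0, 0, 0.4]]}}

```text
clock: 26.32
eef_pos: [425.4, 327.2, -3.1]
eef_rot: [-3.141, 0.0, 1.829]
wrist_force: [0.1, 0.1, 0.2]
finger_gap: 56.0
finger_force: 0.0
```

>>> {"api": "servo_tool", "payload": {"rows": [[0, 0, 0, 0, 0, 10, 0.4], [0, 0, 0, 0, 0, 35, 0.4], [0, 0, 0, 0, 0, 39, 0.4], [0, 0, 0, 0, 0, 0, 0.4], [0, 0, 0, 0, 0, 0, 0.4]]}}

```text
clock: 26.95
eef_pos: [425.2, 327.1, 80.8]
eef_rot: [-3.141, 0.0, 1.829]
wrist_force: [-0.2, -0.3, 0.1]
finger_gap: 56.2
finger_force: 0.0
```

```bash
python3 shot.py w7; python3 - <<'E'
from meas import *
im,C=load('w7')
for z in (24,27,30): print(z,fit('w7',403,309,z,[19,20,21],12))
for n in('w6','w7'):
    g=cv2.imread(f'pics/{n}_raw.png'); h=cv2.cvtColor(g,cv2.COLOR_BGR2HSV)
    m=cv2.inRange(h[100:250,230:400],(0,0,60),(179,45,220)); k,l,st,c=cv2.connectedComponentsWithStats(m)
    print(n,[(st[i].tolist(),c[i].round(1).tolist()) for i in range(1,k) if st[i,4]>100])
    m=cv2.inRange(h[200:260,325:400],(18,70,60),(32,255,255)); print('wax',cv2.boundingRect(m),cv2.countNonZero(m))
a=cv2.imread('pics/w6_raw.png').astype(int);b=cv2.imread('pics/w7_raw.png').astype(int)
d=(abs(a-b).max(2)>40).astype(np.uint8); k,l,st,c=cv2.connectedComponentsWithStats(d)
print('diff',[st[i].tolist() for i in range(1,k) if st[i,4]>40])
E
```

```text
26.95 [425.2 327.1  80.8] [-3.141  0.     1.829]
24 [[9.9, 425.6, 326.4, 19.0], [10.8, 426.1, 326.4, 20.0], [8.9, 425.6, 327.9, 21.0]]
27 [[10.3, 425.4, 327.2, 19.0], [10.4, 425.9, 327.2, 20.0], [8.6, 425.4, 328.7, 21.0]]
30 [[10.7, 425.2, 327.9, 19.0], [9.9, 425.7, 327.9, 20.0], [8.2, 424.2, 329.4, 21.0]]
w6 [([0, 0, 112, 150, 2524], [56.0, 100.8]), ([146, 112, 24, 38, 126], [160.8, 132.6]), ([109, 139, 25, 11, 174], [119.4, 145.2])]
wax (9, 7, 45, 50) 1343
w7 [([0, 0, 112, 150, 2535], [57.2, 101.2]), ([146, 113, 24, 37, 125], [161.0, 133.2]), ([103, 139, 25, 11, 178], [113.4, 145.0])]
wax (12, 8, 43, 52) 1421
diff [[258, 205, 7, 28, 47], [343, 226, 27, 36, 147], [126, 239, 98, 124, 1959], [193, 239, 41, 71, 882], [330, 239, 41, 71, 900], [369, 260, 8, 12, 48], [19, 276, 62, 34, 523], [394, 276, 45, 87, 1801], [483, 276, 62, 34, 506], [12, 323, 19, 21, 234], [533, 326, 18, 18, 241], [17, 345, 26, 50, 788], [145, 345, 32, 50, 813], [387, 346, 32, 40, 654], [525, 346, 32, 49, 767], [414, 378, 16, 7, 108]]
```

The fingertips had slid onto the anvil's top. That puts the tips about 30 mm above the reported TCP, so a reading of −13 gives tip z≈17. The anvil is still upright and moved about 1 mm. I'll try again deeper.

>>> {"api": "servo_tool", "payload": {"rows": [[0, 0, 0, 1.2, 0.5, -30, 0.45], [0, 0, 0, 0, 0, -30, 0.45], [0, 0, 0, 0, 0, -20, 0.45], [0, 0, 0, 0, 0, -4, 0.45], [0, 0, 0, 0, 0, 0, 0.45]]}}

```text
clock: 27.62
eef_pos: [426.6, 327.7, -2.9]
eef_rot: [-3.141, 0.0, 1.829]
wrist_force: [-0.4, 0.7, 0.9]
finger_gap: 51.3
finger_force: 0.0
```

>>> {"api": "servo_tool", "payload": {"rows": [[0, 0, 0, 0, 0, -3, 0.45], [0, 0, 0, 0, 0, -3, 0.45], [0, 0, 0, 0, 0, -3, 0.45], [0, 0, 0, 0, 0, -1, 0.45], [0, 0, 0, 0, 0, 0, 0.45]]}}

```text
clock: 28.25
eef_pos: [426.7, 327.7, -12.9]
eef_rot: [-3.142, 0.0, 1.829]
wrist_force: [0.9, -1.1, -0.0]
finger_gap: 51.6
finger_force: 0.0
```

>>> {"api": "servo_tool", "payload": {"rows": [[0, 0, 0, 0, 0, 0, 0.55], [0, 0, 0, 0, 0, 0, 0.6], [0, 0, 0, 0, 0, 0, 0.65], [0, 0, 0, 0, 0, 0, 0.65]], "grip_force": 25}}

```text
clock: 28.75
eef_pos: [426.7, 327.8, -12.8]
eef_rot: [3.141, -0.0, 1.829]
wrist_force: [-1.5, 0.1, 0.7]
finger_gap: 39.1
finger_force: 25.0
```

>>> {"api": "servo_tool", "payload": {"rows": [[0, 0, 0, 0, 0, 0, 1], [0, 0, 0, 0, 0, 5, 1], [0, 0, 0, 0, 0, 10, 1], [0, 0, 0, 0, 0, 0, 1]], "grip_force": 35}}

```text
clock: 29.25
eef_pos: [427.1, 328.1, 3.1]
eef_rot: [3.14, -0.001, 1.829]
wrist_force: [-0.4, -0.2, -2.5]
finger_gap: 38.7
finger_force: 35.0
```

>>> {"api": "servo_tool", "payload": {"rows": [[0, 0, 0, 0, 0, 35, 1], [0, 0, 0, 0, 0, 35, 1], [0, 0, 0, 11.9, -48.2, 0, 1], [0, 0, 0, 11.9, -48.2, 0, 1], [0, 0, 0, 11.9, -48.2, 0, 1], [0, 0, 0, 11.9, -48.2, 0, 1], [0, 0, 0, 11.9, -48.2, 0, 1], [0, 0, 0, 11.9, -48.2, 0, 1], [0, 0, 0, 11.8, -48.1, 0, 1], [0, 0, 0, 11.7, -48, 0, 1], [0, 0, 0, 0, 0, -20, 1], [0, 0, 0, 0, 0, -10, 1], [0, 0, 0, 0, 0, 0, 1]]}}

```text
clock: 30.88
eef_pos: [521.1, -57.0, 41.6]
eef_rot: [-3.14, -0.001, 1.83]
wrist_force: [0.7, -0.0, -1.6]
finger_gap: 38.5
finger_force: 35.0
```

```bash
python3 shot.py w8; python3 - <<'E'
from meas import *
im,C=load('w8'); s=manip.read_state(); e=s['eef_pos']; print(s['finger_gap'],s['finger_force'])
z=27+e[2]+12.8; u,v=w2p(C,[e[0]-.6,e[1]-.6,z]); print(z,u,v,fit('w8',u/.7,v/.7,z,[20]))
for n,p,r in (('P32',[498.4,27.9,27],16),('P18',[509.2,-13.1,27],9)):
    u,v=w2p(C,p);print(n,fit('w8',u/.7,v/.7,27,[r]))
E
```

```text
30.875 [521.1 -57.   41.6] [-3.14e+00 -1.00e-03  1.83e+00]
38.70333372598411 34.99940700014122
82.08211196564075 282.2923248354172 261.1959054908304 [[9.2, 520.4, -57.1, 20.0]]
P32 [[12.8, 498.4, 27.4, 16.0]]
P18 [[12.8, 509.7, -14.1, 9.0]]
```

>>> {"api": "servo_tool", "payload": {"rows": [[0, 0, 0, 0.2, -0.2, -18, 1], [0, 0, 0, 0, 0, -18, 1], [0, 0, 0, 0, 0, -4, 1], [0, 0, 0, 0, 0, 0, 1]]}}

```text
clock: 31.42
eef_pos: [522.1, -57.6, 2.8]
eef_rot: [3.141, 0.0, 1.829]
wrist_force: [-0.2, -1.1, -1.8]
finger_gap: 38.8
finger_force: 35.0
```

>>> {"api": "servo_tool", "payload": {"rows": [[0, 0, 0, 0, 0, -2, 1], [0, 0, 0, 0, 0, -2, 1], [0, 0, 0, 0, 0, -1.5, 1], [0, 0, 0, 0, 0, 0, 1]]}}

```text
clock: 31.92
eef_pos: [521.7, -57.8, -3.4]
eef_rot: [-3.141, -0.0, 1.829]
wrist_force: [0.4, 0.1, -2.1]
finger_gap: 38.5
finger_force: 35.0
```

Inside the bore with no contact force. I'll lower the rest of the way.

>>> {"api": "servo_tool", "payload": {"rows": [[0, 0, 0, 0, 0, -3, 1], [0, 0, 0, 0, 0, -3, 1], [0, 0, 0, 0, 0, -2.5, 1], [0, 0, 0, 0, 0, 0, 1]]}}

```text
clock: 32.42
eef_pos: [521.6, -57.7, -12.1]
eef_rot: [-3.141, -0.0, 1.829]
wrist_force: [-0.4, 0.2, -3.0]
finger_gap: 38.8
finger_force: 35.0
```

>>> {"api": "servo_tool", "payload": {"rows": [[0, 0, 0, 0, 0, -0.5, 1], [0, 0, 0, 0, 0, 0, 0.4], [0, 0, 0, 0, 0, 0, 0.4], [0, 0, 0, 0, 0, 0, 0.4], [0, 0, 0, 0, 0, 10, 0.4], [0, 0, 0, 0, 0, 40, 0.4], [0, 0, 0, 0, 0, 60, 0.4], [0, 0, 0, 0, 0, 60, 0.2], [0, 0, 0, 0, 0, 15, 0.2], [0, 0, 0, 0, 0, 0, 0.2], [0, 0, 0, 0, 0, 0, 0.2]]}}

```text
clock: 33.8
eef_pos: [521.0, -57.6, 170.9]
eef_rot: [-3.139, -0.001, 1.829]
wrist_force: [-0.1, 0.2, -0.2]
finger_gap: 74.9
finger_force: 0.0
```

```bash
python3 shot.py w9; python3 - <<'E'
from meas import *
im,C=load('w9')
for n,p,r in (('32',[498.4,27.9],16),('18',[509.2,-13.1],9),('40',[521,-58.1],20),('25',[533.8,-106.4],12.5)):
  for z in (27,33):
    u,v=w2p(C,p+[z]);print(n,z,fit('w9',u/.7,v/.7,z,[r-1,r,r+1]))
# bystanders / seating from fixed cameras vs first pictures
for n in('scene','side'):
    a=cv2.imread(f'pics/{n}0.png'); b=manip.camera(n)[:,:,::-1].copy(); cv2.imwrite(f'pics/{n}9.png',b)
    d=(cv2.GaussianBlur(cv2.absdiff(a,b),(3,3),0).max(2)>45).astype(np.uint8); k,l,st,c=cv2.connectedComponentsWithStats(d)
    print(n,[st[i].tolist() for i in range(1,k) if st[i,4]>6 and st[i,1]>130])
E
```

```text
33.8 [521.  -57.6 170.9] [-3.139e+00 -1.000e-03  1.829e+00]
32 27 [[14.9, 498.4, 27.4, 15.0], [14.1, 498.4, 27.4, 16.0], [12.2, 498.4, 25.4, 17.0]]
32 33 [[15.2, 498.4, 26.9, 15.0], [13.1, 498.4, 26.9, 16.0], [11.8, 498.4, 24.9, 17.0]]
18 27 [[13.6, 509.2, -14.1, 8.0], [13.8, 509.2, -14.1, 9.0], [11.9, 509.2, -12.1, 10.0]]
18 33 [[13.9, 509.2, -13.6, 8.0], [13.4, 509.2, -13.6, 9.0], [11.8, 509.2, -11.6, 10.0]]
40 27 [[11.2, 521.0, -58.6, 19.0], [11.1, 521.0, -58.1, 20.0], [10.2, 520.5, -56.1, 21.0]]
40 33 [[11.5, 521.0, -57.1, 19.0], [10.5, 521.0, -56.6, 20.0], [10.1, 520.0, -54.6, 21.0]]
25 27 [[9.4, 533.8, -106.9, 11.5], [9.6, 533.8, -106.9, 12.5], [8.1, 532.8, -103.9, 13.5]]
25 33 [[9.6, 533.3, -104.9, 11.5], [9.3, 533.3, -104.9, 12.5], [8.3, 532.3, -101.9, 13.5]]
scene [[309, 140, 40, 35, 864], [251, 147, 5, 3, 11], [258, 148, 9, 10, 59], [290, 171, 10, 3, 24], [258, 175, 30, 5, 93], [237, 201, 16, 3, 17], [254, 200, 14, 2, 19], [389, 201, 14, 8, 91], [148, 203, 11, 7, 62], [212, 207, 6, 6, 23], [228, 207, 3, 3, 7], [281, 209, 11, 8, 44], [224, 213, 25, 15, 233], [258, 212, 5, 7, 20], [268, 213, 6, 6, 32], [238, 239, 20, 5, 61]]
side [[557, 136, 3, 6, 13], [291, 151, 10, 6, 46], [551, 153, 7, 3, 9], [499, 162, 2, 8, 12], [270, 175, 9, 3, 22], [266, 192, 54, 28, 477], [331, 201, 22, 3, 31], [516, 201, 44, 66, 1753], [245, 202, 7, 12, 68], [355, 203, 29, 37, 355], [286, 211, 6, 5, 22], [278, 214, 7, 6, 30], [277, 223, 13, 8, 59], [386, 240, 9, 16, 77], [451, 257, 11, 7, 57], [390, 259, 126, 57, 3567], [291, 319, 20, 17, 271]]
```

```bash
python3 -c "
from cell import manip; print(manip.sign_off())"
```

```text
the job is handed in; nothing more can be done
None
```

I put all four anvils in their own pockets and handed the job in at about 34 s; the last images put each one centred in its bore with its top at the seated height, and no bystander moved that I could detect.

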